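# Tip the gauge block over and index it against rail and spring stop

## Task

Tip the tall orange gauge block over onto its side on the dark setting bed, so that its steel-faced top end points at the blue spring stop, by pushing it high up. Then slide it sideways flush against the back rail, and slide it along the rail into the spring stop, pressing the plunger with about 10 N (never more than 18 N) for half a second or more. Push the block gently throughout (never more than 25 N), then ease off so that it stays resting against the rail and the plunger, and leave the clamps, shim and protractor alone.

Things in the scene. Friction and masses are not known exactly. Their poses are not given: they have to be found in the camera images.
- bed: fixed dark steel bed plate, 250 x 580 x 12 mm; origin at its underside, z up. Own frame: plate x -150 to +100, y -300 to +280 mm. On its far (+x) side a bright steel back rail rises 36 mm above the plate; its locating face looks to -x, lies at x = +70 mm, parallel to y, from y -280 to +260. The block starts at the -y end, the spring stop is at the +y end
- stop: fixed blue bracket, 78 mm tall, on the plate at bed x +20, y +235 mm, axes as the bed's, origin under its foot. A plunger (black 32 mm disc) points to -y, axis 50 mm above the plate. A screw sets how far out it stands, not reported: free tip 54 to 84 mm to -y of the origin, find it by feel. It yields to +y, 1 N per mm from zero, damped, travel 24 mm, and springs back slowly
- block: orange hollow block, black panels, steel top face, 100 x 100 x 190 mm, 0.5 to 0.9 kg, balance point half way up, too wide to grip. Origin: centre of its foot face; z runs to the top. Starts upright on the bed plate, 40 to 65 mm clear of the rail, its y within 0.1 rad of the bed's y (towards the stop). Pushed near the top it tips, low down it slides (sliding friction 2 to 9 N)
- block_top (a point): centre of the block's steel top face, 190 mm along its z axis from its origin; this face must end up against the plunger
- clamp1: black oxide tang clamp, 90 x 40 x 42 mm, loose bystander, origin centred underneath
- clamp2: black oxide tang clamp, as clamp1
- clamp3: black oxide tang clamp, as clamp1
- shim: ground steel die shim, 40 x 120 x 6 mm, loose bystander, origin centred underneath
- protractor: chrome angle protractor lying flat, about 120 x 100 mm, 16 mm high, loose bystander, origin under the middle of its base bar
There are look-alikes about, which are no part of the job. There is more than one size of the block; the job needs the smaller.

How it is judged:
By the outcome, as a careful person would: the job done as asked, in the order asked, and still so for the second after the job is handed in, with the robot touching nothing.
It also fails if it takes over 72 s, if anything falls off the work surface, if the arm or the gripper's body presses on something with over 40 N, if the wrist force passes 120 N, or if a joint passes its speed limit or range.

## Robot

A 7-joint arm with a two-finger parallel gripper is mounted at the origin on the work surface. World frame = base frame: x ahead of the robot, y to its left, z up, the work surface at z = 0. Lengths are in m, angles in rad, forces in N, time in s.
With the tool pointing down it reaches from about 0.425 to 0.95 m from the base axis. Payload 4.7 kg.
Tool frame: the origin (TCP) lies midway between the tips of the shut fingers; the grasp point (between the pads) lies 19 mm behind it (manip.grip_point_offset is the distance from the TCP to the grasp point, in m); y points along the fingers, z is the direction in which the jaws open and shut, and the axes are right-handed (so a half turn about y gives the same grasp; the last joint's range is limited). The gripper opens to 85 mm and grips with 20 to 120 N. Pads are 22 mm wide; open, the fingers measure 114 mm over their backs; the gripper's body (76 mm by 85 mm) begins 54 mm behind the grasp point. The pads swing forward as they close: fully open they stand 13 mm farther back than shut.
Start: joints at [-1.213, 0.469, -0.049, 1.532, 0.024, 1.141, -0.082], TCP at [0.255, 0.625, 0.209] pointing down, gripper open.
Joint ranges: [-2.59, 2.59], [-0.33, 1.99], [-1.39, 1.29], [0.1, 2.45], [-1.04, 4.18], [0.21, 1.99], [-2.66, 2.66]. Speed limits (rad/s): [2.57, 2.57, 3.14, 3.14, 3.14, 3.14, 3.14].

## Interface

Orientations are given as [roll, pitch, yaw] about the fixed x, y, z axes, in that order (R = Rz(yaw) Ry(pitch) Rx(roll)).
In Python, from rig import sensors, snapshot, camera_model, manip gives the robot as it stands.
- The arm moves only by the tool apply_moves, never from a script. Its argument "rows" is a list of rows, each a list of 3 entries, a list of its own where there are three numbers: the shift along the tool's x, y, z in units of 30 mm (1.0 is 30 mm), then the turn, a rotation vector about the tool's x, y, z in units of 8 degrees (1.0 is 8 degrees), then the closure in counts, from 0 (fully open) to 255 (shut). In form: [[[x, y, z], [rx, ry, rz], grip], ...]. A call has 1 to 20 rows; each row shifts and turns the commanded pose from where the row before left it, along the tool's axes as they then stand; what a row does not reach is not made up. A row lasts 1/10 s, in which the tool goes at most 50 mm and 8.59 degrees, less where a joint would pass 70% of its speed; a pose out of reach is approached as far as the arm can. A call is refused whole if a number of a shift passes 1 or a number of a turn 1, either way. A call with a gripper value outside its range is refused whole. The fingers move at their own pace and stop on an object; the grip force is fixed at half the most. Time passes only in rows, so rows that do not move let the fingers close. It gives the time, the measured TCP pose, the force and the opening at its end, in the units of the state.
- sensors.sense(): the state, without advancing time (a new reading comes with each control period).
- snapshot(name): name is "scene" or "top" or "wrist"; returns the picture (480x640x3 uint8, red, green, blue); there is no depth.
- camera_model(name): a dict with "K" (3x3 intrinsics, pixels), "dist" ([k1, k2, p1, p2, k3] as OpenCV has them; the pictures are not rectified), "eye" and "attitude" of the camera in the world. Camera axes: x right, y down, z forward; pixel columns grow to the right and rows downward; lengths in m; the calibration is good to about 2 mm. A picture is of the moment at which its call begins: read the wrist's pose just before it. camera_model takes no time and is no camera call; for the wrist camera it gives the pose at the moment of the call.
- manip.hand_in(): hands the job in, once; it reports no verdict.
The state is a dict: "clock": time; "joints": joint angles; "qd": joint speeds; "effort": joint torques, N m; "ee_pos": TCP position; "ee_rot": TCP orientation; "wrist_force": force on the tool from outside, world axes, zero at the start; "ft_torque": the same for the moment, N m; "grip_width": finger opening in m.
Only numpy, scipy, OpenCV 4.12 (cv2) and the standard library are available. Lean on these libraries where they do the work, as an engineer would, in place of code of your own. Each camera call takes 0.05 s, during which the arm holds its last target. There are 200 camera calls.

## Working session

There is one attempt and no reset: what is moved stays moved. The work goes in short steps, Python scripts to look and compute and a tool call to move; the robot and the scene stay as the last step left them, time stands still between calls to the robot, and variables do not carry over. Pictures are saved under pics/ and viewed, about 8 in all and at most 12, crops included, and the job is handed in when it is done.

Besides the shell and the picture viewer there is one more tool, called after ">>>" as name([rows], argument=value, ...), one row to a line, values as JSON. apply_moves: Moves the arm, as the interface text tells. Its arguments: {"type":"object","properties":{"rows":{"type":"array","items":{"type":"array"}}},"required":["rows"]}

```bash
mkdir -p pics; ls; python3 - <<'E'
from rig import sensors, snapshot, camera_model, manip
import cv2
print(sensors.sense())
for n in ("scene","top"):
    cv2.imwrite(f"pics/{n}0.png",snapshot(n)[:,:,::-1]); print(n,camera_model(n))
E
```

```text
pics
{'clock': 0.0, 'joints': array([-1.21292644,  0.46951873, -0.04859755,  1.5336923 ,  0.02409527,
        1.14104058, -0.08231163]), 'qd': array([-1.40680028e-03,  6.74294960e-04,  8.64488665e-04,  1.92170500e-03,
        9.72037898e-05,  8.90796215e-04,  9.45040344e-04]), 'effort': array([ 7.37279515e-04, -5.10299134e+01, -4.65085928e-02, -2.37720519e+01,
        1.06095232e-02,  7.33128487e-03,  7.53637419e-08]), 'ee_pos': array([0.25435603, 0.62454627, 0.20761009]), 'ee_rot': array([-1.57286851e+00, -7.22061081e-05, -3.86749499e-01]), 'wrist_force': array([-0.47247211, -0.46944781,  0.22638688]), 'ft_torque': array([-0.01562304,  0.00678217,  0.00619911]), 'grip_width': 0.08556707488595011}
scene {'K': array([[496.19390528,   0.        , 313.98483428],
       [  0.        , 496.19390528, 242.40458249],
       [  0.        ,   0.        ,   1.        ]]), 'dist': array([-0.01330535,  0.        ,  0.        ,  0.        ,  0.        ]), 'eye': array([1.29688797, 0.47820868, 0.8786312 ]), 'attitude': array([-2.25580617, -0.01515509,  2.16040692])}
top {'K': array([[483.22403951,   0.        , 319.61419617],
       [  0.        , 483.22403951, 229.52563354],
       [  0.        ,   0.        ,   1.        ]]), 'dist': array([-0.07494122,  0.        ,  0.        ,  0.        ,  0.        ]), 'eye': array([ 0.31691342, -0.01841928,  1.22351714]), 'attitude': array([-2.91278826e+00,  1.09631778e-03, -1.57174261e+00])}
```

View pics/scene0.png

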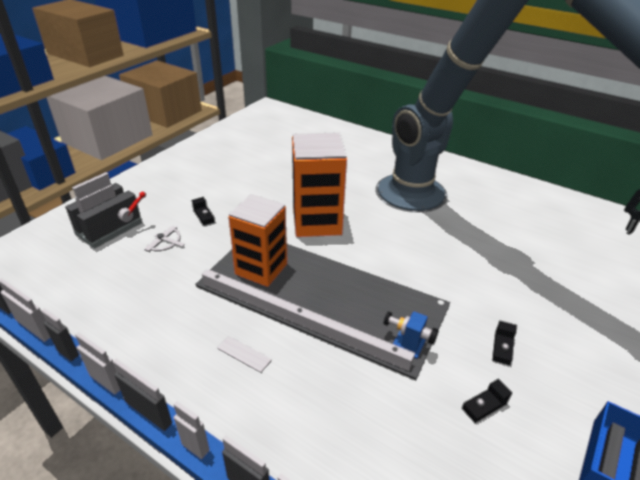

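View pics/top0.png

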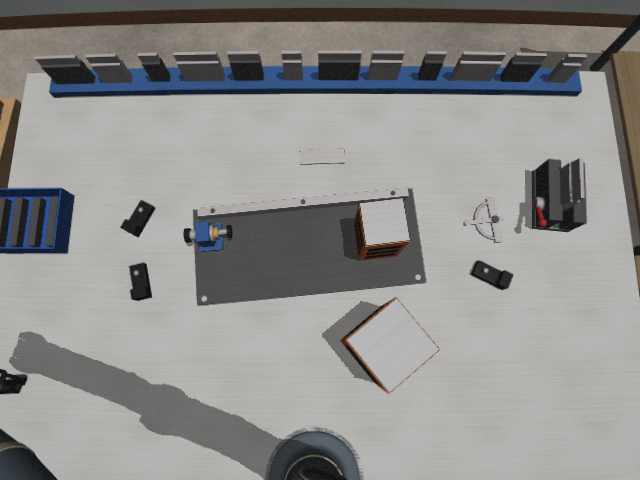

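The top view shows the small block standing on the bed at about (383,225) with its top corners near (360,203), (406,198), (409,243) and (363,248). The bed corners are near (194,210), (412,188), (425,281) and (198,304). The stop is at about (208,233), and the large look-alike, off the bed, is at (390,345).

```bash
cat > h.py <<'E'
import numpy as np, cv2
from scipy.spatial.transform import Rotation as R
from rig import sensors, snapshot, camera_model, manip
def ray(n,pts,z,cm=None):
    c=cm or camera_model(n)
    u=cv2.undistortPoints(np.array(pts,float).reshape(-1,1,2),c["K"],c["dist"]).reshape(-1,2)
    d=R.from_euler("xyz",c["attitude"]).apply(np.c_[u,np.ones(len(u))])
    return c["eye"]+d*((z-c["eye"][2])/d[:,2])[:,None]
def proj(n,P):
    c=camera_model(n); Rm=R.from_euler("xyz",c["attitude"]).as_matrix().T
    return cv2.projectPoints(np.array(P,float).reshape(-1,3),cv2.Rodrigues(Rm)[0],-Rm@c["eye"],c["K"],c["dist"])[0].reshape(-1,2)
def S():
    s=sensors.sense(); print("t",s["clock"].__round__(2),"p",s["ee_pos"].round(4),"r",s["ee_rot"].round(3),"F",s["wrist_force"].round(1),"w",round(s["grip_width"],3)); return s
E
python3 - <<'E'
from h import *
im=cv2.imread("pics/top0.png"); hsv=cv2.cvtColor(im,cv2.COLOR_BGR2HSV)
np.set_printoptions(precision=4,suppress=True)
# bed dark mask
v=hsv[:,:,2]
m=((v<95)&(v>40)).astype(np.uint8)*255; roi=np.zeros_like(m); roi[180:312,185:432]=255; m&=roi
m=cv2.morphologyEx(m,cv2.MORPH_OPEN,np.ones((3,3)))
c=max(cv2.findContours(m,0,2)[0],key=cv2.contourArea)
q=cv2.approxPolyDP(c,6,True).reshape(-1,2); print("bed",q); print(ray("top",q,0.012)[:,:2])
# top face
b=((v>150)&(hsv[:,:,1]<60)).astype(np.uint8)*255; r2=np.zeros_like(b); r2[198:262,352:415]=255; b&=r2
b=cv2.morphologyEx(b,cv2.MORPH_OPEN,np.ones((3,3)))
c=max(cv2.findContours(b,0,2)[0],key=cv2.contourArea)
q=cv2.boxPoints(cv2.minAreaRect(c)); print("top",q, cv2.contourArea(c)); print(ray("top",q,0.202)[:,:2])
o=cv2.inRange(hsv,(3,130,60),(18,255,255))&r2
bl=cv2.inRange(hsv,(100,120,60),(125,255,255)); 
z=cv2.resize(im[175:315,180:435],None,fx=3,fy=3,interpolation=cv2.INTER_CUBIC); cv2.imwrite("pics/crop.png",z)
E
```

```text
bed [[411 190]
 [403 196]
 [410 241]
 [394 255]
 [364 257]
 [368 247]
 [357 253]
 [358 201]
 [207 216]
 [194 210]
 [194 221]
 [232 228]
 [231 238]
 [221 234]
 [220 250]
 [199 252]
 [215 240]
 [195 242]
 [197 304]
 [417 282]
 [416 273]
 [424 281]]
[[ 0.7056 -0.258 ]
 [ 0.6891 -0.2362]
 [ 0.5685 -0.2493]
 [ 0.5322 -0.2068]
 [ 0.5272 -0.1301]
 [ 0.5531 -0.1409]
 [ 0.5376 -0.1125]
 [ 0.6754 -0.1177]
 [ 0.6356  0.2757]
 [ 0.6518  0.3109]
 [ 0.6222  0.3091]
 [ 0.6034  0.209 ]
 [ 0.577   0.2105]
 [ 0.5875  0.2368]
 [ 0.5456  0.2375]
 [ 0.5404  0.2914]
 [ 0.5717  0.2516]
 [ 0.5665  0.3033]
 [ 0.4081  0.2896]
 [ 0.463  -0.2626]
 [ 0.4858 -0.2611]
 [ 0.4654 -0.2805]]
top [[359.7539 203.0308]
 [403.5693 197.5538]
 [408.8    239.4   ]
 [364.9847 244.8769]] 1740.5
[[ 0.6146 -0.1059]
 [ 0.6271 -0.2031]
 [ 0.5326 -0.2106]
 [ 0.5207 -0.1153]]
```

View pics/crop.png

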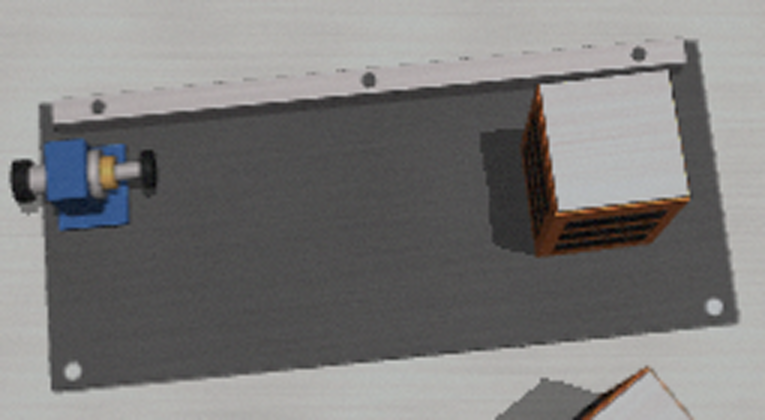

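```bash
python3 - <<'E'
from h import *
np.set_printoptions(precision=4,suppress=True)
bc=np.array([[197.5,304.8],[425.8,282],[412,189],[193.2,209.3]])
W=ray("top",bc,0.012)[:,:2]; L=np.array([[-150,280],[-150,-300],[100,-300],[100,280]])/1000
Wc,Lc=W.mean(0),L.mean(0)
H=(L-Lc).T@(W-Wc); U,_,V=np.linalg.svd(H); Rm=(U@V).T
t=Wc-Rm@Lc; th=np.arctan2(Rm[1,0],Rm[0,0]); print("bed",t,th,"res mm",(W-(L@Rm.T+t))*1000)
tb=lambda P:(P[:,:2]-t)@Rm
print("rail front top edge in bed",tb(ray("top",[[198.3,216],[408.3,196.7]],0.048)))
q=ray("top",[[359.9,203.2],[402.5,198.2],[409.8,240.6],[364.9,244.9]],0.202)
print("blk top world",q[:,:2],"c",q.mean(0),"\nbed",tb(q),tb(q).mean(0))
print("edge lens",np.linalg.norm(np.diff(np.r_[q,q[:1]],axis=0),axis=1))
print("plunger tip in bed (z .062)",tb(ray("top",[[180+157/3,175+172/3]],.062)))
for z in (.2,.285,.33): print("big",z,ray("top",[[342,341],[396,298],[439,349],[388,393]],z)[:,:2].tolist())
# scene check of block base corner & bed corners
print("scene proj bed corners",proj("scene",np.c_[L@Rm.T+t,[.012]*4]))
E
python3 - <<'E'
import cv2
im=cv2.imread("pics/scene0.png")
cv2.imwrite("pics/c2.png",cv2.resize(im[120:390,190:460],None,fx=2.2,fy=2.2,interpolation=cv2.INTER_CUBIC))
E
```

```text
bed [0.5817 0.0263] 0.0971532830000465 res mm [[ 0.888  -2.1722]
 [ 1.3907  1.9068]
 [-1.9648  1.8287]
 [-0.3138 -1.5633]]
rail front top edge in bed [[ 0.0697  0.2573]
 [ 0.0679 -0.2773]]
blk top world [[ 0.6142 -0.1062]
 [ 0.6256 -0.2007]
 [ 0.53   -0.2127]
 [ 0.5207 -0.1151]] c [ 0.5726 -0.1587  0.202 ] 
bed [[ 0.0195 -0.135 ]
 [ 0.0217 -0.2302]
 [-0.0747 -0.2328]
 [-0.0745 -0.1348]] [-0.027  -0.1832]
edge lens [0.0952 0.0964 0.098  0.0939]
plunger tip in bed (z .062) [[0.0155 0.1713]]
big 0.2 [[0.3180597101934858, -0.06368227001365324], [0.40659983647546705, -0.1787008859120454], [0.3005403752702904, -0.2649032294668806], [0.2135238510611953, -0.15636891924867274]]
big 0.285 [[0.3179645144992777, -0.05992331605121466], [0.39915165130408425, -0.16538998406005212], [0.30190010731050965, -0.24443348391674485], [0.22211004203837234, -0.14491261962931504]]
big 0.33 [[0.3179141167788146, -0.05793328160051188], [0.3952084944486463, -0.15834303602076155], [0.3026199654494493, -0.23359655980196709], [0.22665567255570138, -0.13884751983083152]]
scene proj bed corners [[448.1409 299.9628]
 [249.2439 228.5787]
 [193.1647 281.7564]
 [413.7572 375.5768]]
```

View pics/c2.png

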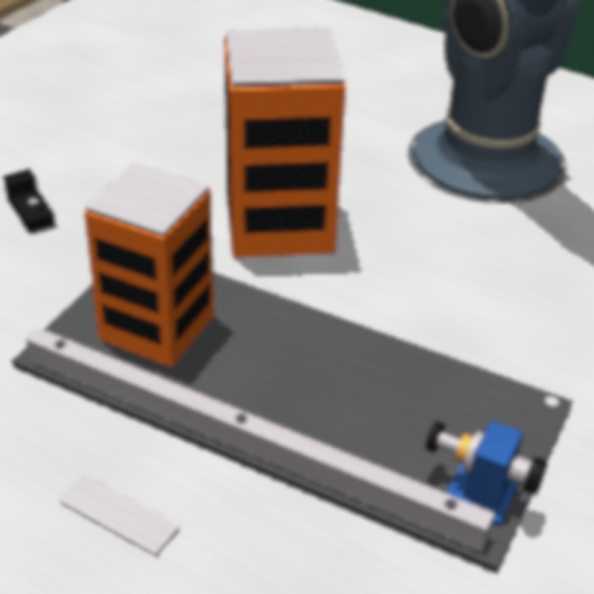

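The block's centre is at bed (-27,-183) mm, and its yaw is close to the bed's. The scene crop confirms the taller look-alike stands off the bed. I'll lift, turn and travel high to the -y side of the block.

>>> apply_moves([
  [[0,-0.8,0],[0,-0.87,0],255],
  [[0,-0.8,0],[0,-0.87,0],255],
  [[0,-0.8,0],[0,-0.87,0],255],
  [[0,-0.7,0],[0,-0.86,0],255],
  [[1,0,0],[0,0,0],255],
  [[1,0,-0.5],[0,0,0],255],
  [[1,0,-1],[0,0,0],255],
  [[1,0,-1],[0,0,0],255],
  [[1,0,-1],[0,0,0],255],
  [[1,0,-1],[0,0,0],255],
  [[1,0,-1],[0,0,0],255],
  [[1,0,-1],[0,0,0],255],
  [[0,0,-1],[0,0,0],255],
  [[0,0,-1],[0,0,0],255],
  [[0,0,-1],[0,0,0],255],
  [[0,0,-1],[0,0,0],255],
  [[0,0,-1],[0,0,0],255],
  [[0,0,-1],[0,0,0],255],
  [[0,0,-1],[0,0,0],255],
  [[0,0,-1],[0,0,0],255],
])

```text
clock: 2.1
ee_pos: [0.5356, 0.2143, 0.3013]
ee_rot: [-1.571, 0.001, 0.098]
wrist_force: [0.5, 0.1, -0.6]
grip_width: 0.0002
```

>>> apply_moves([
  [[0,0,-1],[0,0,0],255],
  [[0,0,-1],[0,0,0],255],
  [[0,0,-1],[0,0,0],255],
  [[0,0,-1],[0,0,0],255],
  [[0,0,-1],[0,0,0],255],
  [[0,0,-1],[0,0,0],255],
  [[0,0,-1],[0,0,0],255],
  [[0,0,-1],[0,0,0],255],
  [[0,0,-1],[0,0,0],255],
  [[0,0,-1],[0,0,0],255],
  [[0,0,-1],[0,0,0],255],
  [[0,0,-1],[0,0,0],255],
  [[0,0,-1],[0,0,0],255],
  [[0,0,-1],[0,0,0],255],
  [[0,0,-1],[0,0,0],255],
  [[0,0,-0.9],[0,0,0],255],
  [[0,0,0],[0,0,0],255],
  [[0,0,0],[0,0,0],255],
])

```text
clock: 3.9
ee_pos: [0.5821, -0.2593, 0.301]
ee_rot: [-1.57, 0.001, 0.097]
wrist_force: [0.0, 0.7, -0.8]
grip_width: 0.0001
```

```bash
cat >> h.py <<'E'
np.set_printoptions(precision=4,suppress=True)
th=0.0972; Rb=np.array([[np.cos(th),-np.sin(th)],[np.sin(th),np.cos(th)]]); tb0=np.array([.5817,.0263])
def bed(P): return (np.atleast_2d(P)[:,:2]-tb0)@Rb*1000
def B():
    s=S(); print("bed mm",bed(s["ee_pos"]).round(1),"F bed",(Rb.T@s["wrist_force"][:2]).round(1)); return s
E
python3 - <<'E'
from h import *
print(B()["joints"]); cv2.imwrite("pics/s1.png",snapshot("scene")[:,:,::-1])
E
```

```text
t 3.9 p [ 0.5821 -0.2593  0.301 ] r [-1.57   0.001  0.097] F [ 0.   0.7 -0.8] w 0.0
bed mm [[ -27.3 -284.2]] F bed [0.1 0.7]
[ 0.1493  0.3486  0.2792  1.5192 -0.0985  1.289   2.1074]
```

View pics/s1.png

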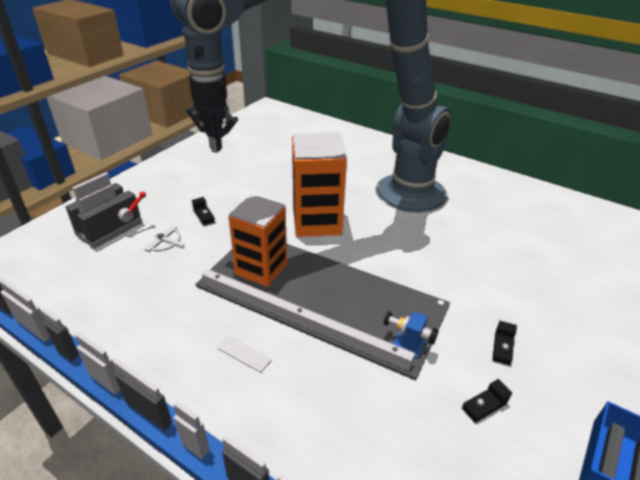

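The hand is high at about (215,140), clear of everything. Next I lower it and approach the block.

>>> apply_moves([
  [[0,0.9,0],[0,0,0],255],
  [[0,0.9,0],[0,0,0],255],
  [[0,0.9,0],[0,0,0],255],
  [[0,0.9,0],[0,0,0],255],
  [[0,0.3,0],[0,0,0],255],
  [[0,0,0.3],[0,0,0],255],
  [[0,0,0.3],[0,0,0],255],
  [[0,0,0.1],[0,0,0],255],
  [[0,0,0.1],[0,0,0],255],
  [[0,0,0.1],[0,0,0],255],
  [[0,0,0.1],[0,0,0],255],
  [[0,0,0.1],[0,0,0],255],
  [[0,0,0.1],[0,0,0],255],
])

```text
clock: 5.25
ee_pos: [0.5789, -0.2231, 0.1847]
ee_rot: [-1.571, 0.0, 0.097]
wrist_force: [-0.1, -0.4, -0.1]
grip_width: -0.0003
```

>>> apply_moves([
  [[0,0,0.1],[0,0,0],255],
  [[0,0,0.1],[0,0,0],255],
  [[0,0,0.1],[0,0,0],255],
])

```text
clock: 5.55
ee_pos: [0.578, -0.214, 0.1846]
ee_rot: [-1.571, 0.0, 0.098]
wrist_force: [0.4, 0.0, -1.1]
grip_width: -0.0001
```

>>> apply_moves([
  [[0,0,0.1],[0,0,0],255],
  [[0,0,0.1],[0,0,0],255],
  [[0,0,0.1],[0,0,0],255],
])

```text
clock: 5.85
ee_pos: [0.5771, -0.2051, 0.1847]
ee_rot: [-1.571, 0.0, 0.098]
wrist_force: [0.0, -0.1, -0.3]
grip_width: 0.0001
```

>>> apply_moves([
  [[0,0,0.1],[0,0,0],255],
  [[0,0,0.1],[0,0,0],255],
  [[0,0,0.1],[0,0,0],255],
])

```text
clock: 6.15
ee_pos: [0.5762, -0.1961, 0.1847]
ee_rot: [-1.571, 0.0, 0.098]
wrist_force: [-0.3, -0.3, -0.6]
grip_width: -0.0
```

>>> apply_moves([
  [[0,0,0.1],[0,0,0],255],
  [[0,0,0.1],[0,0,0],255],
  [[0,0,0.1],[0,0,0],255],
])

```text
clock: 6.45
ee_pos: [0.5754, -0.1871, 0.1847]
ee_rot: [-1.571, -0.0, 0.098]
wrist_force: [0.4, 0.4, -0.6]
grip_width: -0.0001
```

```bash
python3 - <<'E'
from h import *
B(); a=snapshot("scene")[:,:,::-1]
cv2.imwrite("pics/s2.png",cv2.resize(a[120:300,170:350],None,fx=3,fy=3,interpolation=cv2.INTER_CUBIC))
E
```

```text
t 6.45 p [ 0.5754 -0.1871  0.1847] r [-1.571 -0.     0.098] F [ 0.4  0.4 -0.6] w -0.0
bed mm [[ -27.  -211.8]] F bed [0.4 0.4]
```

View pics/s2.png

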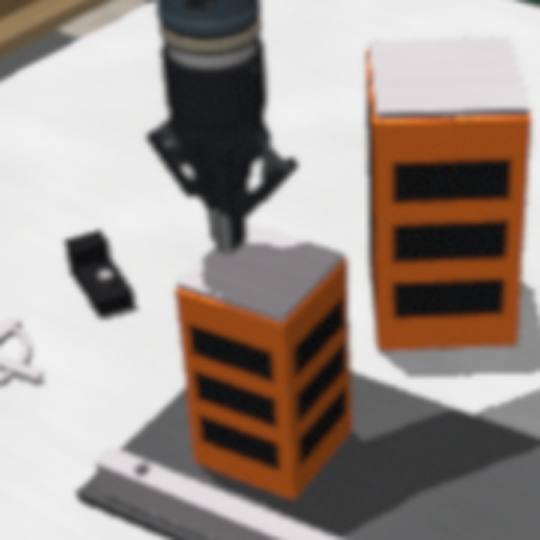

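```bash
python3 - <<'E'
from h import *
px=[[229.3,216],[264.3,226.7],[285,207.3],[246,200]]
for z in (.19,.202): print(z,bed(ray("scene",px,z)),bed(ray("scene",px,z)).mean(0))
bp=[[170+195/3,120+465/3],[170+293/3,120+497/3],[170+350/3,120+430/3]]
print("base",bed(ray("scene",bp,.012)))
print("tip proj",(proj("scene",sensors.sense()["ee_pos"])-[170,120])*3)
t=snapshot("top")[:,:,::-1]; cv2.imwrite("pics/t2.png",cv2.resize(t[170:290,330:450],None,fx=4,fy=4,interpolation=cv2.INTER_CUBIC))
E
```

```text
0.19 [[  18.7554 -227.7982]
 [  13.4248 -134.3864]
 [ -75.3712 -132.5299]
 [ -55.1294 -231.2025]] [ -24.5801 -181.4793]
0.202 [[  31.5967 -217.2003]
 [  26.359  -125.4163]
 [ -60.8896 -123.5922]
 [ -41.0006 -220.5454]] [ -10.9836 -171.6886]
base [[  28.6687 -223.1074]
 [  21.0635 -129.7352]
 [ -73.9204 -131.0918]]
tip proj [[229.3484 269.9929]]
```

View pics/t2.png

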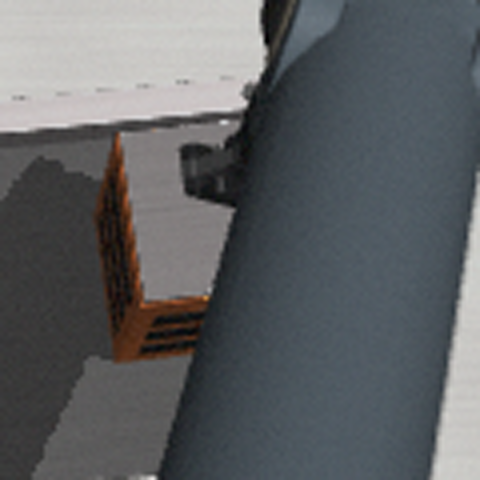

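```bash
python3 - <<'E'
from h import *
a=cv2.imread("pics/scene0.png"); s1=cv2.imread("pics/s1.png"); b=snapshot("scene")[:,:,::-1].copy(); cv2.imwrite("pics/s3full.png",b)
def om(i):
    h=cv2.cvtColor(i,cv2.COLOR_BGR2HSV); m=cv2.inRange(h,(3,130,40),(18,255,255)); m[:,290:]=0; m[:195]=0; return m
for i in (a,s1,b):
    m=om(i); ys,xs=np.nonzero(m); print(len(xs),xs.min(),xs.max(),ys.min(),ys.max(),xs.mean(),ys.mean())
# orange-face left edge columns per row
for r in (225,235,245,255,265):
    print(r,[ (np.nonzero(om(i)[r])[0].min(),np.nonzero(om(i)[r])[0].max()) for i in (a,b)])
w=snapshot("wrist")[:,:,::-1]; cv2.imwrite("pics/w1.png",w); print(camera_model("wrist"))
E
```

```text
2413 229 286 208 286 258.84127641939494 248.81102362204723
2436 230 287 208 286 258.8111658456486 248.9437602627258
2445 229 286 208 286 258.9476482617587 248.7680981595092
225 [(np.int64(230), np.int64(283)), (np.int64(230), np.int64(283))]
235 [(np.int64(232), np.int64(284)), (np.int64(232), np.int64(284))]
245 [(np.int64(233), np.int64(285)), (np.int64(233), np.int64(285))]
255 [(np.int64(233), np.int64(286)), (np.int64(233), np.int64(286))]
265 [(np.int64(234), np.int64(285)), (np.int64(234), np.int64(285))]
{'K': array([[406.589 ,   0.    , 316.2078],
       [  0.    , 406.589 , 237.4712],
       [  0.    ,   0.    ,   1.    ]]), 'dist': array([-0.054,  0.   ,  0.   ,  0.   ,  0.   ]), 'eye': array([ 0.5043, -0.1938,  0.35  ]), 'attitude': array([2.8564, 0.0001, 1.6681])}
```

View pics/w1.png

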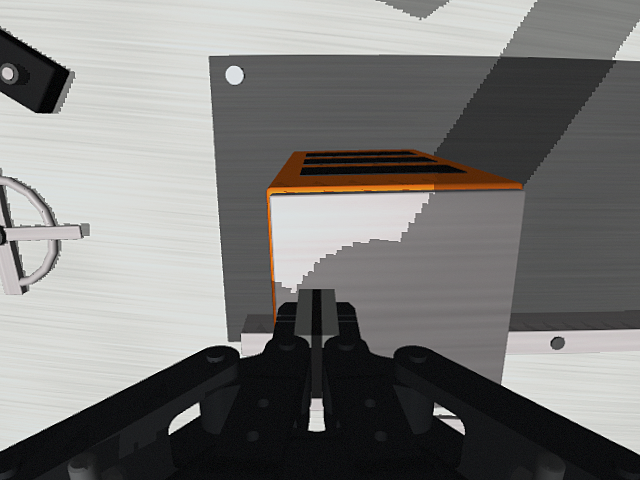

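```bash
python3 - <<'E'
from h import *
s=B(); p=s["ee_pos"]; Rt=R.from_euler("xyz",s["ee_rot"])
for d in (0,-.01,-.019,-.03): print(d,proj("wrist",p+Rt.apply([0,d,0])), proj("scene",p+Rt.apply([0,d,0])))
b=cv2.imread("pics/s3full.png")
px=[[273,192],[523,187],[273,320]]
for z in (.16,.18,.19,.202,.21):
    q=ray("wrist",px,z); print(z,bed(q).round(1).tolist())
a=b[150:230,215:305]; w=cv2.imread("pics/w1.png")[170:350,240:420]
o=np.hstack([cv2.resize(a,(450,400),interpolation=cv2.INTER_CUBIC),cv2.resize(w,(400,400))]); cv2.imwrite("pics/cc.png",cv2.resize(o,(800,376)))
E
```

```text
t 6.65 p [ 0.5754 -0.1874  0.1847] r [-1.571 -0.     0.098] F [-0.  -0.3 -0.3] w 0.0
bed mm [[ -27.  -212.1]] F bed [-0.1 -0.3]
0 [[315.0051 287.4764]] [[246.1422 209.8557]]
-0.01 [[314.9341 297.0511]] [[245.8439 206.433 ]]
-0.019 [[314.8631 306.6366]] [[245.5727 203.3213]]
-0.03 [[314.7655 319.8311]] [[245.2377 199.4771]]
0.16 [[-65.0, -231.9], [-67.8, -113.0], [2.0, -234.0]]
0.18 [[-68.6, -229.8], [-71.0, -123.3], [-8.6, -231.6]]
0.19 [[-70.3, -228.7], [-72.6, -128.5], [-13.9, -230.4]]
0.202 [[-72.4, -227.4], [-74.5, -134.7], [-20.2, -229.0]]
0.21 [[-73.8, -226.6], [-75.8, -138.9], [-24.4, -228.1]]
```

View pics/cc.png

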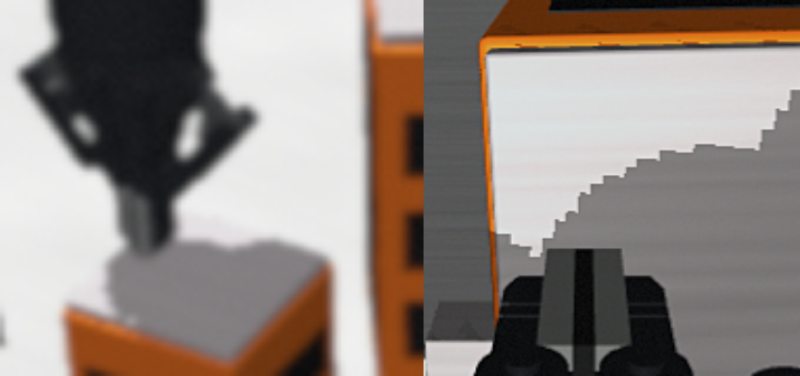

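The wrist view shows the fingertips drawn over the block's top face, and the block has not moved. The top therefore sits a little lower than I assumed. I'll back off, go lower and approach again while watching the force.

>>> apply_moves([
  [[0,0,-0.8],[0,0,0],255],
  [[0,0,-0.8],[0,0,0],255],
  [[0,0,-0.2],[0,0,0],255],
  [[0,0.45,0],[0,0,0],255],
  [[0,0,0],[0,0,0],255],
])

```text
clock: 7.15
ee_pos: [0.5794, -0.2391, 0.1686]
ee_rot: [-1.568, 0.004, 0.099]
wrist_force: [-0.6, -0.1, -0.2]
grip_width: -0.0003
```

```bash
python3 - <<'E'
from h import *
print("s1 tip proj",proj("scene",[.5821,-.2593,.301]))
s=B()
i=cv2.imread("pics/s1.png"); 
g=cv2.cvtColor(i,cv2.COLOR_BGR2GRAY)
print("dark rows at col", [(c, np.nonzero(g[100:170,c]<80)[0].max()+100 if (g[100:170,c]<80).any() else None) for c in range(206,226,2)])
E
```

```text
s1 tip proj [[216.5433 159.5978]]
t 7.15 p [ 0.5794 -0.2391  0.1686] r [-1.568  0.004  0.099] F [-0.6 -0.1 -0.2] w -0.0
bed mm [[ -28.1 -263.9]] F bed [-0.6 -0. ]
dark rows at col [(206, np.int64(132)), (208, np.int64(135)), (210, np.int64(137)), (212, np.int64(147)), (214, np.int64(140)), (216, np.int64(150)), (218, np.int64(150)), (220, np.int64(148)), (222, np.int64(135)), (224, np.int64(134))]
```

>>> apply_moves([
  [[0,0,0.1],[0,0,0],255],
  [[0,0,0.1],[0,0,0],255],
  [[0,0,0.1],[0,0,0],255],
  [[0,0,0.1],[0,0,0],255],
])

```text
clock: 7.55
ee_pos: [0.5797, -0.2284, 0.1715]
ee_rot: [-1.571, -0.001, 0.099]
wrist_force: [0.3, -0.6, 0.2]
grip_width: 0.0003
```

>>> apply_moves([
  [[0,0,0.1],[0,0,0],255],
  [[0,0,0.1],[0,0,0],255],
  [[0,0,0.1],[0,0,0],255],
])

```text
clock: 7.85
ee_pos: [0.5786, -0.22, 0.1712]
ee_rot: [-1.571, -0.0, 0.098]
wrist_force: [0.6, 0.1, -0.4]
grip_width: -0.0002
```

>>> apply_moves([
  [[0,0,0.1],[0,0,0],255],
  [[0,0,0.1],[0,0,0],255],
  [[0,0,0.1],[0,0,0],255],
])

```text
clock: 8.15
ee_pos: [0.5781, -0.213, 0.1721]
ee_rot: [-1.574, -0.001, 0.097]
wrist_force: [-0.6, -4.2, 6.0]
grip_width: 0.0
```

The evidence agrees: the scene view, the wrist view and this edge contact all put the real fingertips about 25 mm behind the reported TCP. I'll back off, lower by that amount and push again.

>>> apply_moves([
  [[0,0,-0.4],[0,0,0],255],
  [[0,0.25,0],[0,0,0],255],
  [[0,0.25,0],[0,0,0],255],
  [[0,0,0],[0,0,0],255],
  [[0,0,0.1],[0,0,0],255],
  [[0,0,0.1],[0,0,0],255],
  [[0,0,0.1],[0,0,0],255],
  [[0,0,0.1],[0,0,0],255],
])

```text
clock: 8.95
ee_pos: [0.5782, -0.2117, 0.1569]
ee_rot: [-1.572, -0.002, 0.097]
wrist_force: [0.5, -1.8, 1.0]
grip_width: -0.0
```

>>> apply_moves([
  [[0,0,0.1],[0,0,0],255],
  [[0,0,0.1],[0,0,0],255],
])

```text
clock: 9.15
ee_pos: [0.5774, -0.2051, 0.1565]
ee_rot: [-1.571, -0.001, 0.098]
wrist_force: [0.6, -1.3, 1.8]
grip_width: -0.0001
```

>>> apply_moves([
  [[0,0,0.1],[0,0,0],255],
  [[0,0,0.1],[0,0,0],255],
])

```text
clock: 9.35
ee_pos: [0.5766, -0.199, 0.1562]
ee_rot: [-1.571, -0.0, 0.098]
wrist_force: [-0.2, -2.1, 2.1]
grip_width: -0.0
```

>>> apply_moves([
  [[0,0,0.1],[0,0,0],255],
  [[0,0,0.1],[0,0,0],255],
  [[0,0,0.1],[0,0,0],255],
  [[0,0,0.1],[0,0,0],255],
  [[0,0,0.1],[0,0,0],255],
  [[0,0,0.1],[0,0,0],255],
  [[0,0,0.1],[0,0,0],255],
])

```text
clock: 10.05
ee_pos: [0.5744, -0.178, 0.1561]
ee_rot: [-1.57, 0.0, 0.098]
wrist_force: [0.5, -0.6, 1.3]
grip_width: -0.0
```

```bash
python3 - <<'E'
from h import *
b=snapshot("scene")[:,:,::-1].copy(); B()
h=cv2.cvtColor(b,cv2.COLOR_BGR2HSV); m=cv2.inRange(h,(3,130,40),(18,255,255)); m[:,290:]=0; m[:195]=0
for r in (225,235,245,255,265,275): x=np.nonzero(m[r])[0]; print(r,x.min(),x.max())
E
```

```text
t 10.1 p [ 0.5744 -0.1772  0.156 ] r [-1.57   0.     0.099] F [-0.2 -0.9  1.6] w -0.0
bed mm [[ -27.  -201.9]] F bed [-0.3 -0.8]
225 244 263
235 242 288
245 239 288
255 237 288
265 236 285
275 248 277
```

The block is tilting, with its top moving and its base nearly still, and the force is falling. I'll keep going until it falls.

>>> apply_moves([
  [[0,0,0.1],[0,0,0],255],
  [[0,0,0.1],[0,0,0],255],
  [[0,0,0.1],[0,0,0],255],
  [[0,0,0.1],[0,0,0],255],
  [[0,0,0.1],[0,0,0],255],
  [[0,0,0.1],[0,0,0],255],
  [[0,0,0.1],[0,0,0],255],
  [[0,0,0.1],[0,0,0],255],
])

```text
clock: 10.9
ee_pos: [0.5727, -0.155, 0.1571]
ee_rot: [-1.572, -0.001, 0.097]
wrist_force: [-0.3, -1.8, 6.7]
grip_width: 0.0002
```

>>> apply_moves([
  [[0,0,0.1],[0,0,0],255],
  [[0,0,0.1],[0,0,0],255],
  [[0,0,0.1],[0,0,0],255],
  [[0,0,0.1],[0,0,0],255],
  [[0,0,0.1],[0,0,0],255],
  [[0,0,0.1],[0,0,0],255],
  [[0,0,0],[0,0,0],255],
  [[0,0,0],[0,0,0],255],
  [[0,0,0],[0,0,0],255],
  [[0,0,0],[0,0,0],255],
])

```text
clock: 11.9
ee_pos: [0.5704, -0.1369, 0.1562]
ee_rot: [-1.571, -0.0, 0.097]
wrist_force: [-0.6, -0.1, 0.6]
grip_width: 0.0001
```

```bash
python3 - <<'E'
from h import *
B(); b=snapshot("scene")[:,:,::-1]; 
cv2.imwrite("pics/s4.png",cv2.resize(b[120:390,170:470],None,fx=2,fy=2))
E
```

```text
t 11.9 p [ 0.5704 -0.1369  0.1562] r [-1.571 -0.     0.097] F [-0.6 -0.1  0.6] w 0.0
bed mm [[ -27.1 -161.3]] F bed [-0.6 -0. ]
```

View pics/s4.png

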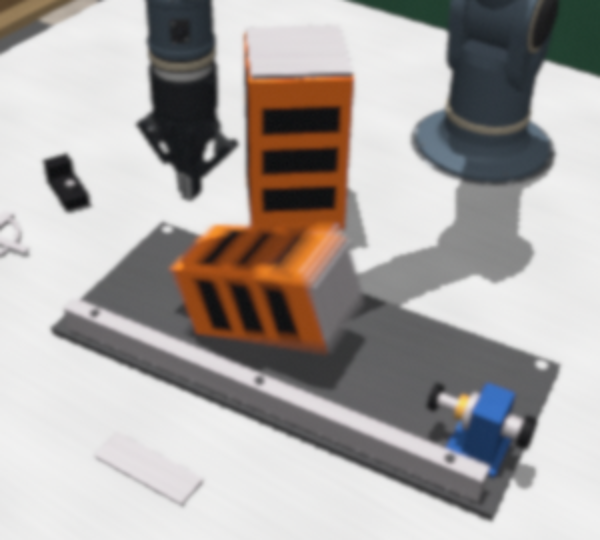

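It is caught mid-fall with motion blur, the steel face turning toward the stop. I'll back the hand off to -y, let the block settle and measure its pose.

>>> apply_moves([
  [[0,-0.5,-1],[0,0,0],255],
  [[0,-0.5,-1],[0,0,0],255],
  [[0,0,-1],[0,0,0],255],
  [[0,0,0],[0,0,0],255],
  [[0,0,0],[0,0,0],255],
])

```text
clock: 12.45
ee_pos: [0.5788, -0.2268, 0.1859]
ee_rot: [-1.57, 0.0, 0.096]
wrist_force: [0.4, -0.1, 0.3]
grip_width: -0.0001
```

```bash
cat >> h.py <<'E'
def blk(name="top",z=.112,save=None,xr=(180,420),yr=(185,310)):
    a=snapshot(name)[:,:,::-1].copy()
    if save: cv2.imwrite(save,a)
    h=cv2.cvtColor(a,cv2.COLOR_BGR2HSV); m=cv2.inRange(h,(3,130,40),(20,255,255)); k=np.zeros_like(m); k[yr[0]:yr[1],xr[0]:xr[1]]=255; m&=k
    m=cv2.morphologyEx(m,cv2.MORPH_CLOSE,np.ones((13,13)))
    c=max(cv2.findContours(m,0,2)[0],key=cv2.contourArea); hull=cv2.convexHull(c)
    q=cv2.approxPolyDP(hull,3,True).reshape(-1,2); print(name,cv2.contourArea(c)); print(np.c_[q,bed(ray(name,q,z)).round(1),bed(ray(name,q,.012)).round(1)]); return a
E
python3 - <<'E'
from h import *
B(); blk("top",save="pics/t5.png"); b=blk("scene",save="pics/s5.png",xr=(240,360),yr=(230,330))
t=cv2.imread("pics/t5.png")[170:320,180:440]; b=b[190:340,230:390]
cv2.imwrite("pics/c5.png",np.hstack([cv2.resize(t,None,fx=2,fy=2),cv2.resize(b,(280,300))]))
E
```

```text
t 12.45 p [ 0.5788 -0.2268  0.1859] r [-1.57   0.     0.096] F [ 0.4 -0.1  0.3] w -0.0
bed mm [[ -27.4 -251.7]] F bed [ 0.3 -0.2]
top 3542.0
[[ 354.   214.    19.6 -128.1   45.4 -138. ]
 [ 360.   252.   -73.1 -131.6  -55.6 -141.8]
 [ 356.   260.   -91.  -120.2  -75.1 -129.3]
 [ 285.   268.   -93.5   46.   -77.8   51.8]
 [ 279.   222.    17.6   51.1   43.2   57.4]]
scene 4513.0
[[ 341.   230.  -153.7  -17.  -272.4  -68.8]
 [ 354.   257.   -75.    55.2 -183.4   12.8]
 [ 335.   312.   104.    93.7   19.    56.3]
 [ 269.   287.   107.9  -66.1   23.5 -124.3]
 [ 268.   256.    20.9 -123.7  -75.  -189.5]
 [ 296.   230.   -98.2 -115.9 -209.5 -180.6]]
```

View pics/c5.png

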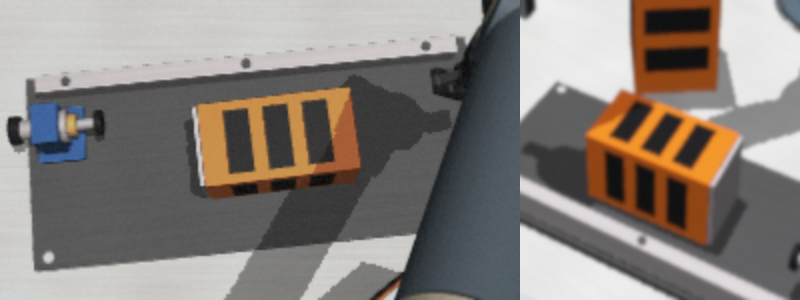

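The block lies flat with its steel face toward the stop. Its top spans bed x -80 to +20 and y -132 to +58 mm, with hardly any yaw. Next I go round to its -x side, keeping the gripper body above the block's 112 mm top.

>>> apply_moves([
  [[0,0,1],[0,0,0],255],
  [[0,0,1],[0,0,0],255],
  [[0,0,1],[0,0,0],255],
  [[-0.5,0,1],[0,0,0],255],
  [[-0.5,0,1],[0,0,0],255],
  [[-0.5,0,1],[0,0,0],255],
  [[-0.5,0,1],[0,0,0],255],
  [[-0.5,0,0.2],[0,0,0],255],
  [[-0.5,0,0],[0,0,0],255],
  [[0,0,0],[0,0,0],255],
  [[0,0,0],[0,0,0],255],
])

```text
clock: 13.65
ee_pos: [0.4689, -0.0193, 0.1864]
ee_rot: [-1.571, -0.001, 0.099]
wrist_force: [0.3, -0.8, 0.6]
grip_width: 0.0002
```

```bash
python3 - <<'E'
from h import *
print(B()["joints"])
E
```

```text
t 13.65 p [ 0.4689 -0.0193  0.1864] r [-1.571 -0.001  0.099] F [ 0.3 -0.8  0.6] w 0.0
bed mm [[-116.7  -34.4]] F bed [ 0.2 -0.8]
[-0.2086  0.1526  0.179   2.0397 -0.0337  0.9508  1.6578]
```

>>> apply_moves([
  [[0,0.8,0],[0,0,0],255],
  [[0,0.8,0],[0,0,0],255],
  [[0,0.8,0],[0,0,0],255],
  [[0,0.8,0],[0,0,0],255],
  [[0,0.8,0],[0,0,0],255],
  [[0,0.65,0],[0,0,0],255],
  [[0,0,0],[0,0,0],255],
  [[0.2,0,0],[0,0,0],255],
  [[0.2,0,0],[0,0,0],255],
  [[0.1,0,0],[0,0,0],255],
  [[0,0,0],[0,0,0],255],
])

```text
clock: 14.75
ee_pos: [0.485, -0.0184, 0.0475]
ee_rot: [-1.571, -0.002, 0.098]
wrist_force: [-0.3, 0.6, -0.0]
grip_width: -0.0003
```

>>> apply_moves([
  [[0.1,0,0],[0,0,0],255],
  [[0.1,0,0],[0,0,0],255],
  [[0.1,0,0],[0,0,0],255],
])

```text
clock: 15.05
ee_pos: [0.4927, -0.0176, 0.0468]
ee_rot: [-1.571, -0.0, 0.098]
wrist_force: [0.9, 0.1, 0.4]
grip_width: 0.0001
```

>>> apply_moves([
  [[0.1,0,0],[0,0,0],255],
  [[0.1,0,0],[0,0,0],255],
  [[0.1,0,0],[0,0,0],255],
])

```text
clock: 15.35
ee_pos: [0.5002, -0.0169, 0.0463]
ee_rot: [-1.57, 0.003, 0.098]
wrist_force: [-4.2, -0.3, 1.8]
grip_width: -0.0
```

```bash
python3 - <<'E'
from h import *
print(B()["ft_torque"])
E
```

```text
t 15.35 p [ 0.5002 -0.0169  0.0463] r [-1.57   0.003  0.098] F [-4.2 -0.3  1.8] w -0.0
bed mm [[-85.3 -35.1]] F bed [-4.2  0.1]
[-0.0175  0.6672  0.0409]
```

>>> apply_moves([
  [[0.1,0,0],[0,0,0],255],
  [[0.1,0,0],[0,0,0],255],
  [[0.1,0,0],[0,0,0],255],
])

```text
clock: 15.65
ee_pos: [0.5104, -0.0159, 0.0466]
ee_rot: [-1.571, 0.0, 0.098]
wrist_force: [-3.8, -0.1, 1.8]
grip_width: -0.0002
```

```bash
python3 - <<'E'
from h import *
B(); a=blk("scene",xr=(240,370),yr=(225,340),save="pics/s6.png")
E
```

```text
t 15.65 p [ 0.5104 -0.0159  0.0466] r [-1.571  0.     0.098] F [-3.8 -0.1  1.8] w -0.0
bed mm [[-75.  -35.1]] F bed [-3.8  0.3]
scene 4298.5
[[ 296.   225.  -116.2 -126.2 -229.9 -192.3]
 [ 350.   261.   -57.4   53.  -163.5   10.2]
 [ 332.   316.   117.    93.2   33.7   55.8]
 [ 266.   289.   116.4  -68.5   33.  -127. ]
 [ 264.   259.    34.5 -126.1  -59.5 -192.2]]
```

The base is sliding at about 4 N with no tipping. I'll continue to the rail.

>>> apply_moves([
  [[0.1,0,0],[0,0,0],255],
  [[0.1,0,0],[0,0,0],255],
  [[0.1,0,0],[0,0,0],255],
  [[0.1,0,0],[0,0,0],255],
  [[0.1,0,0],[0,0,0],255],
  [[0.1,0,0],[0,0,0],255],
  [[0.1,0,0],[0,0,0],255],
  [[0.1,0,0],[0,0,0],255],
  [[0.1,0,0],[0,0,0],255],
])

```text
clock: 16.6
ee_pos: [0.5375, -0.0133, 0.0467]
ee_rot: [-1.571, 0.0, 0.098]
wrist_force: [-4.3, -0.9, 1.4]
grip_width: -0.0002
```

>>> apply_moves([
  [[0.06,0,0],[0,0,0],255],
  [[0.06,0,0],[0,0,0],255],
])

```text
clock: 16.8
ee_pos: [0.5409, -0.0129, 0.0467]
ee_rot: [-1.571, 0.0, 0.098]
wrist_force: [-3.4, -0.8, 1.2]
grip_width: 0.0003
```

>>> apply_moves([
  [[0.05,0,0],[0,0,0],255],
  [[0.05,0,0],[0,0,0],255],
])

```text
clock: 17.0
ee_pos: [0.5438, -0.0127, 0.0467]
ee_rot: [-1.571, 0.0, 0.098]
wrist_force: [-3.3, -0.8, 0.8]
grip_width: -0.0001
```

>>> apply_moves([
  [[0.03,0,0],[0,0,0],255],
  [[0.03,0,0],[0,0,0],255],
])

```text
clock: 17.2
ee_pos: [0.5448, -0.0124, 0.0466]
ee_rot: [-1.57, 0.002, 0.098]
wrist_force: [-6.2, -0.4, 2.3]
grip_width: -0.0002
```

>>> apply_moves([
  [[0.03,0,0],[0,0,0],255],
  [[0.03,0,0],[0,0,0],255],
])

```text
clock: 17.4
ee_pos: [0.5446, -0.0125, 0.0462]
ee_rot: [-1.57, 0.006, 0.098]
wrist_force: [-10.5, -0.3, 4.3]
grip_width: -0.0001
```

>>> apply_moves([
  [[0.03,0,0],[0,0,0],255],
  [[0.03,0,0],[0,0,0],255],
])

```text
clock: 17.6
ee_pos: [0.5443, -0.0127, 0.0456]
ee_rot: [-1.57, 0.01, 0.097]
wrist_force: [-12.3, -1.2, 5.2]
grip_width: -0.0001
```

The block is against the rail: the force stepped to 12 N and the motion stopped. I release, lift over and go to the foot end.

>>> apply_moves([
  [[-0.1,0,0],[0,0,0],255],
  [[-0.1,0,0],[0,0,0],255],
  [[-0.3,0,0],[0,0,0],255],
  [[-0.5,0,0],[0,0,0],255],
  [[0,0,0],[0,0,0],255],
  [[0,-0.9,0],[0,0,0],255],
  [[0,-0.9,0],[0,0,0],255],
  [[0,-0.9,0],[0,0,0],255],
  [[0,-0.9,0],[0,0,0],255],
  [[0,0,-0.9],[0,0,0],255],
  [[0,0,-0.9],[0,0,0],255],
  [[0.6,0,-0.9],[0,0,0],255],
  [[0.6,0,-0.9],[0,0,0],255],
  [[0.6,0,-0.9],[0,0,0],255],
  [[0.6,0,-0.2],[0,0,0],255],
  [[0.47,0,0],[0,0,0],255],
  [[0,0,0],[0,0,0],255],
  [[0,0,0],[0,0,0],255],
])

```text
clock: 19.4
ee_pos: [0.619, -0.1468, 0.1547]
ee_rot: [-1.571, -0.0, 0.098]
wrist_force: [-0.7, 0.5, 0.3]
grip_width: 0.0002
```

```bash
python3 - <<'E'
from h import *
B(); blk("top",save="pics/t7.png"); blk("scene",xr=(240,370),yr=(225,340),save="pics/s7.png")
E
```

```text
t 19.4 p [ 0.619  -0.1468  0.1547] r [-1.571 -0.     0.098] F [-0.7  0.5  0.3] w 0.0
bed mm [[  20.3 -175.9]] F bed [-0.6  0.6]
top 3480.0
[[ 352.   195.    67.  -128.8   97.1 -138.7]
 [ 356.   223.    -2.8 -130.3   21.  -140.4]
 [ 351.   242.   -47.3 -113.4  -27.5 -121.9]
 [ 283.   247.   -43.6   46.5  -23.4   52.4]
 [ 278.   202.    67.    49.6   97.2   55.8]]
scene 3532.5
[[ 276.   246.   -19.8 -126.7 -121.  -192.8]
 [ 290.   247.   -33.1  -95.3 -136.  -157.3]
 [ 345.   268.   -29.7   53.2 -132.1   10.5]
 [ 325.   315.   121.6   79.3   38.9   40. ]
 [ 257.   287.   120.7  -89.1   37.9 -150.3]
 [ 256.   268.    69.9 -125.2  -19.6 -191.1]]
```

The block's +x edge reads 67 mm at both ends, so it is flush with the rail. Next I lower behind the foot and push along the rail.

>>> apply_moves([
  [[0,0.9,0],[0,0,0],255],
  [[0,0.9,0],[0,0,0],255],
  [[0,0.9,0],[0,0,0],255],
  [[0,0.9,0],[0,0,0],255],
  [[0,0.1,0],[0,0,0],255],
  [[0,0,0.3],[0,0,0],255],
  [[0,0,0.3],[0,0,0],255],
  [[0,0,0.2],[0,0,0],255],
  [[0,0,0.1],[0,0,0],255],
  [[0,0,0.1],[0,0,0],255],
  [[0,0,0.1],[0,0,0],255],
  [[0,0,0.1],[0,0,0],255],
])

```text
clock: 20.7
ee_pos: [0.6168, -0.1139, 0.0456]
ee_rot: [-1.574, -0.004, 0.096]
wrist_force: [0.6, -6.6, 3.7]
grip_width: 0.0002
```

>>> apply_moves([
  [[0.003,0,0.1],[0,0,0],255],
  [[0.003,0,0.1],[0,0,0],255],
  [[0.003,0,0.1],[0,0,0],255],
  [[0.003,0,0.1],[0,0,0],255],
])

```text
clock: 21.1
ee_pos: [0.6159, -0.1021, 0.0456]
ee_rot: [-1.574, -0.004, 0.096]
wrist_force: [-0.2, -6.6, 5.7]
grip_width: 0.0002
```

>>> apply_moves([
  [[0.003,0,0.1],[0,0,0],255],
  [[0.003,0,0.1],[0,0,0],255],
  [[0.003,0,0.1],[0,0,0],255],
  [[0.003,0,0.1],[0,0,0],255],
  [[0.003,0,0.1],[0,0,0],255],
  [[0.003,0,0.1],[0,0,0],255],
])

```text
clock: 21.7
ee_pos: [0.6141, -0.085, 0.0456]
ee_rot: [-1.575, -0.003, 0.095]
wrist_force: [-1.2, -7.1, 6.4]
grip_width: -0.0001
```

```bash
python3 - <<'E'
from h import *
B(); blk("top",save="pics/t8.png")
E
```

```text
t 21.7 p [ 0.6141 -0.085   0.0456] r [-1.575 -0.003  0.095] F [-1.2 -7.1  6.4] w -0.0
bed mm [[  21.5 -113.9]] F bed [-1.9 -6.9]
top 2518.0
[[328.  197.   67.6 -70.8  97.8 -75.5]
 [315.  245.  -46.2 -28.5 -26.2 -29.4]
 [268.  249.  -44.9  81.9 -24.8  91. ]
 [262.  203.   68.3  88.   98.6  97.6]]
```

>>> apply_moves([
  [[0.003,-0.02,0.12],[0,0,0],255],
  [[0.003,-0.02,0.12],[0,0,0],255],
  [[0.003,-0.02,0.12],[0,0,0],255],
  [[0.003,0,0.12],[0,0,0],255],
  [[0.003,0,0.12],[0,0,0],255],
  [[0.003,0,0.12],[0,0,0],255],
  [[0.003,0,0.12],[0,0,0],255],
  [[0.003,0,0.12],[0,0,0],255],
  [[0.003,0,0.12],[0,0,0],255],
  [[0.003,0,0.12],[0,0,0],255],
  [[0.003,0,0.12],[0,0,0],255],
  [[0.003,0,0.12],[0,0,0],255],
])

```text
clock: 22.95
ee_pos: [0.6096, -0.0401, 0.046]
ee_rot: [-1.573, 0.001, 0.097]
wrist_force: [-1.9, -8.8, 5.2]
grip_width: -0.0002
```

>>> apply_moves([
  [[0.003,0,0.1],[0,0,0],255],
  [[0.003,0,0.1],[0,0,0],255],
])

```text
clock: 23.15
ee_pos: [0.609, -0.0343, 0.046]
ee_rot: [-1.573, 0.001, 0.097]
wrist_force: [-2.8, -8.7, 6.3]
grip_width: 0.0001
```

```bash
python3 - <<'E'
from h import *
B(); blk("top",save="pics/t9.png",xr=(235,420))
E
```

```text
t 23.15 p [ 0.609  -0.0343  0.046 ] r [-1.573  0.001  0.097] F [-2.8 -8.7  6.3] w 0.0
bed mm [[ 21.3 -63. ]] F bed [-3.6 -8.4]
top 2374.5
[[302.  199.   68.8  -8.3  99.1  -7.3]
 [289.  248.  -47.3  32.7 -27.5  37.4]
 [248.  251.  -45.1 129.  -25.  142.3]
 [243.  245.  -29.6 139.8  -8.2 154.1]
 [241.  205.   68.4 138.6  98.6 152.7]]
```

>>> apply_moves([
  [[-0.02,0,0.08],[0,0,0],255],
  [[-0.02,0,0.08],[0,0,0],255],
  [[0,0,0.08],[0,0,0],255],
  [[0,0,0.08],[0,0,0],255],
])

```text
clock: 23.6
ee_pos: [0.608, -0.0233, 0.046]
ee_rot: [-1.572, -0.001, 0.097]
wrist_force: [0.2, -5.9, 4.0]
grip_width: -0.0002
```

>>> apply_moves([
  [[0,-0.02,0.08],[0,0,0],255],
  [[0,-0.02,0.08],[0,0,0],255],
])

```text
clock: 23.8
ee_pos: [0.607, -0.0177, 0.0467]
ee_rot: [-1.571, 0.0, 0.098]
wrist_force: [-1.5, -5.0, 2.0]
grip_width: 0.0
```

>>> apply_moves([
  [[0,0,0.07],[0,0,0],255],
  [[0,0,0.07],[0,0,0],255],
])

```text
clock: 24.0
ee_pos: [0.6067, -0.0137, 0.0468]
ee_rot: [-1.571, -0.0, 0.098]
wrist_force: [1.0, -4.9, 3.2]
grip_width: -0.0001
```

>>> apply_moves([
  [[0,0,0.07],[0,0,0],255],
  [[0,0,0.07],[0,0,0],255],
])

```text
clock: 24.2
ee_pos: [0.6063, -0.0096, 0.0468]
ee_rot: [-1.571, -0.0, 0.097]
wrist_force: [0.2, -5.2, 3.0]
grip_width: 0.0
```

>>> apply_moves([
  [[0,0,0.07],[0,0,0],255],
  [[0,0,0.07],[0,0,0],255],
])

```text
clock: 24.4
ee_pos: [0.606, -0.0056, 0.0468]
ee_rot: [-1.571, -0.0, 0.098]
wrist_force: [0.8, -5.8, 3.1]
grip_width: -0.0004
```

>>> apply_moves([
  [[0,0,0.07],[0,0,0],255],
  [[0,0,0.07],[0,0,0],255],
])

```text
clock: 24.6
ee_pos: [0.6057, -0.003, 0.0469]
ee_rot: [-1.573, -0.001, 0.097]
wrist_force: [0.5, -9.6, 4.9]
grip_width: 0.0001
```

>>> apply_moves([
  [[0,0,0.07],[0,0,0],255],
  [[0,0,0.07],[0,0,0],255],
])

```text
clock: 24.8
ee_pos: [0.6056, -0.0005, 0.0472]
ee_rot: [-1.575, -0.001, 0.096]
wrist_force: [0.7, -12.2, 5.3]
grip_width: -0.0001
```

The plunger was touched at a TCP y of about -0.005. I press on slowly for about 10 mm of compression.

>>> apply_moves([
  [[0,0,0.05],[0,0,0],255],
  [[0,0,0.05],[0,0,0],255],
  [[0,0,0.03],[0,0,0],255],
])

```text
clock: 25.1
ee_pos: [0.6055, 0.0017, 0.0474]
ee_rot: [-1.576, -0.001, 0.094]
wrist_force: [0.8, -13.9, 5.8]
grip_width: 0.0
```

>>> apply_moves([
  [[0,0,0.04],[0,0,0],255],
  [[0,0,0.03],[0,0,0],255],
])

```text
clock: 25.3
ee_pos: [0.6054, 0.0029, 0.0476]
ee_rot: [-1.577, -0.002, 0.094]
wrist_force: [0.7, -16.1, 6.4]
grip_width: -0.0002
```

>>> apply_moves([
  [[0,0,0.0],[0,0,0],255],
])

```text
clock: 25.4
ee_pos: [0.6054, 0.0029, 0.0476]
ee_rot: [-1.577, -0.002, 0.094]
wrist_force: [1.1, -14.4, 5.6]
grip_width: -0.0001
```

>>> apply_moves([
  [[0,0,0.03],[0,0,0],255],
  [[0,0,0.02],[0,0,0],255],
  [[0,0,0],[0,0,0],255],
  [[0,0,0],[0,0,0],255],
  [[0,0,0],[0,0,0],255],
  [[0,0,0],[0,0,0],255],
  [[0,0,0],[0,0,0],255],
  [[0,0,0],[0,0,0],255],
  [[0,0,0],[0,0,0],255],
  [[0,0,0],[0,0,0],255],
])

```text
clock: 26.4
ee_pos: [0.6053, 0.0037, 0.0477]
ee_rot: [-1.578, -0.002, 0.093]
wrist_force: [1.5, -15.5, 6.7]
grip_width: 0.0001
```

```bash
python3 - <<'E'
from h import *
B(); blk("top",save="pics/t10.png",xr=(225,420))
E
```

```text
t 26.4 p [0.6053 0.0037 0.0477] r [-1.578 -0.002  0.093] F [  1.5 -15.5   6.7] w 0.0
bed mm [[ 21.3 -24.8]] F bed [ -0.  -15.6]
top 2209.5
[[281.  201.   68.8  42.3  99.1  47.8]
 [269.  250.  -47.5  79.8 -27.7  88.7]
 [235.  253.  -46.9 159.7 -27.  175.8]
 [228.  246.  -28.6 175.2  -7.  192.7]
 [226.  207.   67.  174.8  97.1 192.2]]
```

The press was held for 0.9 s at 15.5 N in total. Less about 5.5 N of sliding friction, that is about 10 N on the plunger, which matches the roughly 9.5 mm of compression. I now ease off slowly.

>>> apply_moves([
  [[0,0,-0.04],[0,0,0],255],
  [[0,0,-0.04],[0,0,0],255],
  [[0,0,-0.04],[0,0,0],255],
  [[0,0,-0.04],[0,0,0],255],
  [[0,0,-0.04],[0,0,0],255],
  [[0,0,-0.04],[0,0,0],255],
  [[0,0,-0.04],[0,0,0],255],
  [[0,0,-0.04],[0,0,0],255],
  [[0,0,-0.04],[0,0,0],255],
  [[0,0,-0.04],[0,0,0],255],
  [[0,0,0],[0,0,0],255],
  [[0,0,0],[0,0,0],255],
])

```text
clock: 27.65
ee_pos: [0.6057, 0.0017, 0.0473]
ee_rot: [-1.567, -0.001, 0.1]
wrist_force: [-1.3, -0.0, 6.1]
grip_width: -0.0001
```

>>> apply_moves([
  [[0,0,-0.04],[0,0,0],255],
  [[0,0,-0.04],[0,0,0],255],
  [[0,0,-0.04],[0,0,0],255],
  [[0,0,-0.04],[0,0,0],255],
  [[0,0,-0.04],[0,0,0],255],
  [[0,0,-0.04],[0,0,0],255],
  [[0,0,-0.04],[0,0,0],255],
  [[0,0,-0.04],[0,0,0],255],
  [[0,0,0],[0,0,0],255],
  [[0,0,0],[0,0,0],255],
])

```text
clock: 28.65
ee_pos: [0.6064, -0.0111, 0.0467]
ee_rot: [-1.571, 0.0, 0.098]
wrist_force: [-0.8, -0.2, 0.2]
grip_width: -0.0003
```

>>> apply_moves([
  [[0,0,-0.4],[0,0,0],255],
  [[0,0,-0.8],[0,0,0],255],
  [[0,0,-0.9],[0,0,0],255],
  [[0,-0.5,-0.9],[0,0,0],255],
  [[0,-1,-0.9],[0,0,0],255],
  [[0,-1,-0.9],[0,0,0],255],
  [[0,-1,0],[0,0,0],255],
  [[0,-1,0],[0,0,0],255],
  [[0,-1,0],[0,0,0],255],
  [[0,0,0],[0,0,0],255],
  [[0,0,0],[0,0,0],255],
])

```text
clock: 29.75
ee_pos: [0.6204, -0.1553, 0.2122]
ee_rot: [-1.571, -0.001, 0.097]
wrist_force: [-0.3, -0.2, -1.0]
grip_width: 0.0001
```

```bash
python3 - <<'E'
from h import *
B(); t=blk("top",save="pics/t11.png",xr=(225,420)); b=blk("scene",xr=(240,420),yr=(225,370),save="pics/s11.png")
cv2.imwrite("pics/f.png",np.hstack([cv2.resize(t[180:300,180:330],(500,400),interpolation=cv2.INTER_CUBIC),cv2.resize(b[240:390,340:452],(299,400),interpolation=cv2.INTER_CUBIC)]))
t0=cv2.imread("pics/top0.png"); d=cv2.absdiff(t0,t).max(2)
for n,(x0,y0,x1,y1) in dict(c1=(118,195,158,240),c2=(125,258,155,305),c3=(468,255,515,292),prot=(460,195,510,245),shim=(295,145,350,168)).items(): print(n,(d[y0:y1,x0:x1]>60).sum())
E
```

```text
t 29.75 p [ 0.6204 -0.1553  0.2122] r [-1.571 -0.001  0.097] F [-0.3 -0.2 -1. ] w 0.0
bed mm [[  20.9 -184.5]] F bed [-0.3 -0.1]
top 3557.0
[[303.  199.   68.6 -10.7  98.8  -9.9]
 [308.  246.  -46.9 -12.  -27.  -11.4]
 [242.  253.  -48.4 143.4 -28.7 157.9]
 [230.  246.  -29.  170.5  -7.5 187.5]
 [230.  206.   68.5 165.   98.8 181.6]]
scene 3990.5
[[ 321.   261.   -24.3   -6.3 -126.1  -56.7]
 [ 393.   287.   -25.   172.8 -126.8  145.7]
 [ 374.   335.   121.8  189.3   39.1  164.4]
 [ 301.   305.   121.    21.9   38.2  -24.9]
 [ 300.   286.    72.1   -8.2  -17.1  -58.8]]
c1 0
c2 0
c3 0
prot 0
shim 0
```

View pics/f.png

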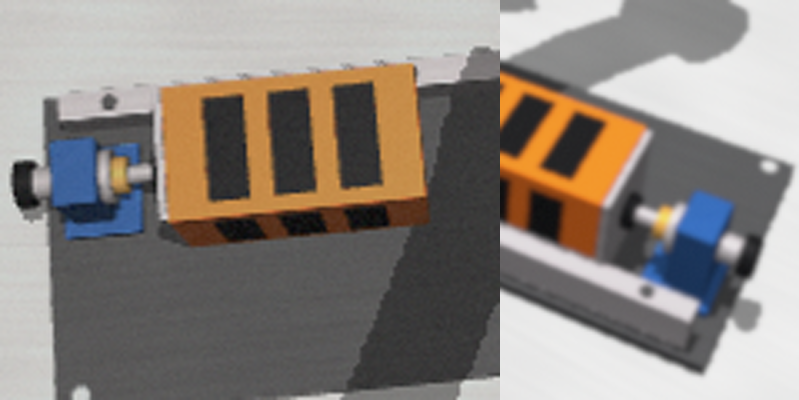

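The last view shows the block flat along the rail with the steel face at the plunger. The gap there is too fine to judge by eye, so I check numerically whether the plunger is still compressed.

```bash
python3 - <<'E'
from h import *
s0=cv2.imread("pics/scene0.png"); s5=cv2.imread("pics/s5.png"); s11=cv2.imread("pics/s11.png"); s12=snapshot("scene")[:,:,::-1].copy()
t0=cv2.imread("pics/top0.png"); t5=cv2.imread("pics/t5.png"); t10=cv2.imread("pics/t10.png"); t11=cv2.imread("pics/t11.png")
def sh(a,b,x0,y0,x1,y1):
    f=lambda i:cv2.cvtColor(i[y0:y1,x0:x1],cv2.COLOR_BGR2GRAY).astype(np.float32)
    return np.round(cv2.phaseCorrelate(f(a),f(b),cv2.createHanningWindow((x1-x0,y1-y0),cv2.CV_32F)),2)
K=(176,222,200,250); print("top knob: still",sh(t0,t5,*K),"pressed",sh(t0,t10,*K),"now",sh(t0,t11,*K))
K=(420,320,446,352); print("scene knob: still",sh(s0,s5,*K),"now",sh(s0,s11,*K),sh(s0,s12,*K))
g=lambda i,r:i[r,218:245].max(1).tolist()
for n,i in (("t0",t0),("t10",t10),("t11",t11)): print(n,g(i,232)); 
def blackdisc(i):
    g=cv2.cvtColor(i,cv2.COLOR_BGR2GRAY)[308:332,378:402]; return g
for n,i in (("s0",s0),("s11",s11)):
    print(n); print(blackdisc(i)[4:22:3])
E
```

```text
Traceback (most recent call last):
ValueError: setting an array element with a sequence. The requested array has an inhomogeneous shape after 1 dimensions. The detected shape was (2,) + inhomogeneous part.
```

```bash
python3 - <<'E'
from h import *
L=lambda n:cv2.imread(f"pics/{n}.png")
s0,s5,s11,t0,t5,t10,t11=map(L,"scene0 s5 s11 top0 t5 t10 t11".split())
def sh(a,b,x0,y0,x1,y1):
    f=lambda i:cv2.cvtColor(i[y0:y1,x0:x1],cv2.COLOR_BGR2GRAY).astype(np.float32)
    return np.round(cv2.phaseCorrelate(f(a),f(b),cv2.createHanningWindow((x1-x0,y1-y0),cv2.CV_32F))[0],2)
K=(176,222,200,250); print("top knob: still",sh(t0,t5,*K),"pressed",sh(t0,t10,*K),"now",sh(t0,t11,*K))
K=(420,320,446,352); print("scene knob: still",sh(s0,s5,*K),"now",sh(s0,s11,*K))
for n,i in (("t0",t0),("t10",t10),("t11",t11)):
    for r in (229,232,235): print(n,r,i[r,218:245].max(1).tolist())
for n,i in (("s0",s0),("s11",s11)):
    print(n); print(cv2.cvtColor(i,cv2.COLOR_BGR2GRAY)[306:330:3,376:404])
E
```

```text
top knob: still [-0.03  0.01] pressed [-0.04  0.1 ] now [0.08 0.04]
scene knob: still [0.45 0.01] now [0.58 0.  ]
t0 229 [78, 101, 116, 106, 118, 133, 136, 137, 93, 34, 38, 38, 28, 18, 71, 79, 81, 78, 82, 80, 77, 80, 75, 80, 81, 77, 81]
t0 232 [143, 165, 165, 161, 158, 155, 153, 150, 103, 46, 33, 37, 31, 17, 55, 76, 84, 79, 78, 81, 76, 78, 79, 79, 81, 78, 81]
t0 235 [94, 50, 74, 77, 63, 50, 52, 51, 53, 38, 29, 31, 32, 22, 56, 76, 82, 81, 80, 80, 81, 79, 79, 80, 75, 81, 79]
t10 229 [87, 111, 128, 119, 98, 65, 156, 194, 161, 176, 193, 194, 193, 193, 195, 197, 196, 192, 193, 194, 192, 127, 59, 45, 44, 45, 52]
t10 232 [158, 180, 178, 175, 153, 95, 118, 177, 168, 177, 192, 194, 195, 195, 195, 194, 197, 193, 193, 192, 192, 127, 56, 46, 46, 43, 43]
t10 235 [100, 58, 81, 82, 64, 49, 74, 163, 197, 193, 196, 194, 194, 193, 193, 192, 195, 194, 195, 194, 194, 145, 76, 46, 47, 46, 48]
t11 229 [86, 110, 131, 119, 132, 153, 135, 81, 84, 171, 200, 201, 199, 199, 198, 201, 199, 199, 199, 198, 198, 200, 196, 149, 78, 46, 48]
t11 232 [161, 183, 185, 178, 178, 174, 170, 117, 39, 168, 205, 172, 185, 200,
[... 1377 characters left out ...]
167 166 164 166 176 195 204 185 144 101  82  73  62  52  49  56  69  82
   92  96  96  97  97  96  97  97  96  96]
 [156 160 171 192 206 196 159 114  86  76  66  51  36  34  35  37  48  69
   87  95  97  97  97  98 100 100 100 100]
 [ 88  93 108 122 120 104  88  79  74  61  42  31  34  48  89 139 179 193
  186 171 156 140 131 140 163 179 179 172]
 [ 88  91  96  97  91  84  78  74  61  40  26  22  30  57  98 139 165 182
  194 206 213 218 217 216 214 213 215 220]
 [ 88  93  98  93  85  80  78  74  61  42  28  22  19  31  46  59  70  80
   92 107 125 147 165 176 183 190 198 203]
 [ 90  94  96  89  81  79  78  79  78  76  71  62  54  54  54  54  56  55
   58  69  82  99 110 119 132 149 161 165]]
```

The plunger still reads about 2–4 mm compressed. I'll let a second pass to confirm it stays put rather than slowly returning.

>>> apply_moves([
  [[0,0,0],[0,0,0],255],
  [[0,0,0],[0,0,0],255],
  [[0,0,0],[0,0,0],255],
  [[0,0,0],[0,0,0],255],
  [[0,0,0],[0,0,0],255],
  [[0,0,0],[0,0,0],255],
  [[0,0,0],[0,0,0],255],
  [[0,0,0],[0,0,0],255],
  [[0,0,0],[0,0,0],255],
  [[0,0,0],[0,0,0],255],
  [[0,0,0],[0,0,0],255],
  [[0,0,0],[0,0,0],255],
  [[0,0,0],[0,0,0],255],
  [[0,0,0],[0,0,0],255],
  [[0,0,0],[0,0,0],255],
])

```text
clock: 31.4
ee_pos: [0.6204, -0.1544, 0.2117]
ee_rot: [-1.571, -0.0, 0.098]
wrist_force: [-0.2, -0.2, 0.1]
grip_width: 0.0001
```

```bash
python3 - <<'E'
from h import *
L=lambda n:cv2.imread(f"pics/{n}.png")
s0,s11=L("scene0"),L("s11"); s=snapshot("scene")[:,:,::-1].copy(); t=blk("top",save="pics/t12.png",xr=(225,420))
cv2.imwrite("pics/s12.png",s)
G=lambda i:cv2.cvtColor(i,cv2.COLOR_BGR2GRAY)
for n,i in (("s0",s0),("s11",s11),("s12",s)): print(n); print(G(i)[318:325:3,384:394])
for n,i in (("t0",L("top0")),("t11",L("t11")),("t12",t)): print(n,i[232,222:232].max(1))
# rail gap: dark rows between block top edge and rail in top view, edge row at several columns
h=cv2.cvtColor(t,cv2.COLOR_BGR2HSV)
m=cv2.inRange(h,(3,130,40),(20,255,255))
c=np.arange(232,300,4); r=np.array([np.nonzero(m[185:230,x])[0].min()+185 for x in c]); 
p=np.polyfit(c,r,1); q=bed(ray("top",[[234,np.polyval(p,234)],[300,np.polyval(p,300)]],.112)); print("rail-side top edge",q, "yaw",(q[0,0]-q[1,0])/(q[0,1]-q[1,1]))
E
```

```text
top 3550.5
[[303.  199.   68.6 -10.7  98.8  -9.9]
 [308.  246.  -46.9 -12.  -27.  -11.4]
 [241.  253.  -48.2 145.7 -28.5 160.5]
 [230.  246.  -29.  170.5  -7.5 187.5]
 [229.  206.   68.8 167.4  99.1 184.2]]
s0
[[ 62  45  35  44  83 139 185 207 208 198]
 [ 42  25  27  38  72 108 135 154 166 177]
 [ 57  44  38  42  61  78  88  93  94  97]]
s11
[[ 74  61  42  31  34  48  89 139 179 193]
 [ 61  40  26  22  30  57  98 139 165 182]
 [ 61  42  28  22  19  31  46  59  70  80]]
s12
[[ 74  60  42  32  35  49  88 141 179 192]
 [ 61  42  26  24  31  56  99 139 166 183]
 [ 61  43  31  21  20  32  47  58  70  80]]
t0 [158 155 153 150 103  46  33  37  31  17]
t11 [178 174 170 117  39 168 205 172 185 200]
t12 [176 174 170 116  40 164 205 173 183 197]
rail-side top edge [[ 67.73   155.4545]
 [ 68.1022  -3.414 ]] yaw -0.002342947266534422
```

It is stable and the plunger remains compressed. One more check is flushness, comparing the edge fit against the picture taken right after the rail push.

```bash
python3 - <<'E'
from h import *
for n,a,b in (("t5",290,345),("t7",286,345),("t8",268,320),("t11",232,300),("t12",232,300)):
    t=cv2.imread(f"pics/{n}.png"); g=t[:,:,2].astype(float)-t[:,:,0]  # red-blue: orange high
    c=np.arange(a,b,2); r=[]
    for x in c:
        col=g[180:235,x]; i=np.nonzero(col>60)[0][0]; r.append(180+i-1+(60-col[i-1])/(col[i]-col[i-1]))
    k=np.abs(r-np.median(r)-np.polyval(np.polyfit(c,r-np.median(r),1),c))<.6
    p=np.polyfit(c[k],np.array(r)[k],1)
    q=bed(ray("top",[[x,np.polyval(p,x)] for x in (a,b)],.112)); print(n,q.round(1).tolist(),"yaw",round((q[0,0]-q[1,0])/(q[0,1]-q[1,1])*1000,1),"mrad", k.sum(),len(c))
E
```

```text
t5 [[18.8, 24.8], [21.9, -106.8]] yaw -23.7 mrad 28 28
t7 [[69.9, 30.1], [69.8, -112.1]] yaw 0.9 mrad 30 30
t8 [[70.2, 73.4], [70.0, -51.8]] yaw 1.8 mrad 26 26
t11 [[69.7, 160.2], [70.2, -3.6]] yaw -3.1 mrad 34 34
t12 [[69.7, 160.2], [70.2, -3.6]] yaw -3.0 mrad 34 34
```

```bash
python3 - <<'E'
from h import *
t=cv2.imread("pics/top0.png"); g=t.min(2).astype(float)
for a,b in ((232,300),(286,345),(205,345)):
    c=np.arange(a,b,2); r=[]
    for x in c:
        y0=int(216-(x-198.3)*19.3/210); col=g[y0-5:y0+7,x]; d=np.nonzero((col[:-1]>=130)&(col[1:]<130))[0]
        r.append(y0-5+d[-1]+(col[d[-1]]-130)/(col[d[-1]]-col[d[-1]+1]) if len(d) else np.nan)
    r=np.array(r); k=~np.isnan(r); p=np.polyfit(c[k],r[k],1); k&=np.abs(r-np.polyval(p,c))<.5; p=np.polyfit(c[k],r[k],1)
    q=bed(ray("top",[[x,np.polyval(p,x)] for x in (a,b)],.048)); print(a,b,q.round(1).tolist(),"yaw mrad",round((q[0,0]-q[1,0])/(q[0,1]-q[1,1])*1000,1),k.sum(),len(c))
E
```

```text
232 300 [[70.7, 171.5], [71.4, -1.1]] yaw mrad -3.9 34 34
286 345 [[71.3, 34.4], [71.6, -115.6]] yaw mrad -2.0 30 30
205 345 [[70.7, 240.2], [71.7, -115.6]] yaw mrad -2.7 70 70
```

By the same fit, the rail's own slope over that stretch is -3.9 mrad and the block's is -3.0 mrad, so the block is flush. I'm handing in.

```bash
python3 -c "
from rig import manip
print(manip.hand_in())"
```

```text
the job is handed in; nothing more can be done
None
```

The job is handed in at about 31.5 s. The smaller block was tipped onto its side with the steel face toward the stop, slid against the rail, pressed into the plunger and then eased off.

**Forces:** These are the wrist readings at the end of each move, so peaks between readings were not seen.
- The most seen while pushing the block was about 16 N along the push, 17 N with the upward part.
- The press was held for about 0.9 s at 15.5 N in total. Taking off roughly 5 N of sliding friction leaves about 10 N on the plunger, which fits the roughly 9.5 mm it was pushed in.

**Last checks:**
- **Rail:** the block's edge and the rail's edge agree within about 1 mrad, so the block is flush.
- **Plunger:** it is still pressed in by about 2 to 4 mm, and this was unchanged after 1.5 s with the hand clear. The top view suggests less, about 1.5 to 2 mm, but both views show contact.
- **Bystanders:** the clamps, shim and protractor show no change in the top picture.

**What went wrong or disagreed:**
- The real fingertips sit about 25 mm behind the reported tool point. My first approach passed over the block without touching, and the second caught its top edge at about 7 N. I then went lower.
- The scene camera disagreed with the top camera by several pixels, so I relied on the top camera for positions.
- While easing off, the block sprang back by roughly 7 to 9 mm, more than friction alone would suggest, but it stayed on the plunger.

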